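# Tighten a soil-core clamp with a click wrench

### The job

Two soil-core clamps stand on the bench, each with a wrench fitted on its centre nut. Turn the click wrench with the blue grip clockwise (seen from above) until it breaks over with a click, stop at once so that the nut is not overtightened, and let go of it. Leave the bar with the orange grip alone: that clamp is finished.

Things in the scene. Friction and masses are not known exactly. Their poses are not given: they have to be found in the camera images.
- click_grip (a point): middle of the click wrench's blue grip: level round bar 26 mm thick, 110 mm long, 122 mm above the bench, pointing roughly to the robot. Own -x axis points outward along the handle (72 mm to its end); the vertical turning axis of nut and wrench is 190 mm away along own +x. The wrench stays on its nut and only turns. A fixed tray with a rim 75 mm high may lie below.
- click_nut (a joint): turn of nut and wrench head, rad, growing clockwise from above (tightening); starts at 0 to 0.2. It drags from the start: about 6 N sideways at the middle of the grip turns it, rising to about 8 N, and it stays where left. The click comes near 0.53 (1.7 N m); beyond 0.63 it is overtightened.
- click_handle (a joint): break-over of the handle against the wrench head, rad: 0 until the torque is reached, then the handle snaps on clockwise, at most to 0.10 (19 mm at mid grip), its resistance falling from about 8 N to 3 N; pushing past 0.10 turns the nut further. Springs back to 0 by itself when let go.
- plain_grip (a point): middle of the orange grip of the plain bar on the other, finished clamp: same size, height and layout as the click wrench (190 mm from its nut, own -x axis outward). Not to be moved. Either clamp may stand left or right; each has a 120 x 160 mm base and is 92 mm high.

How it is judged:
On the way:
1. the click wrench breaks over: its handle gives way by more than 0.04 rad against the head (value of joint click_handle above 0.04 rad), for 0.05 s.
At the end, for the whole second after the job is handed in: The nut is tight: it stands between 0.45 and 0.63 rad; the click wrench has been let go and its handle has sprung back (below 0.03 rad); the orange grip is within 20 mm of where it started (value of joint click_nut between 0.45 and 0.63 rad and value of joint click_handle below 0.03 rad and distance of plain_grip from where it was at the start of the episode below 0.02 m); the robot touches nothing.
It fails at once if the nut was overtightened (turned past 0.63 rad) (value of joint click_nut above 0.63 rad).
It fails at once if the bar with the orange grip was moved by more than 20 mm (distance of plain_grip from where it was at the start of the episode above 0.02 m).
It also fails if it takes over 48 s, if anything falls off the work surface, if the arm or the gripper's body presses on something with over 40 N, if the wrist force passes 120 N, or if a joint passes its speed limit or range.

### The arm

A 6-joint arm with a two-finger parallel gripper is mounted at the origin on a cart in front of the work surface, level with it; the furniture and walls round the work are solid. World frame = base frame: x ahead of the robot, y to its left, z up, the work surface at z = 0. Lengths are in m, angles in rad, forces in N, time in s.
With the tool pointing down it reaches from about 0.35 to 0.775 m from the base axis. Payload 5.5 kg.
Tool frame: the origin (TCP) lies midway between the tips of the shut fingers; the grasp point (between the pads) lies 19 mm behind it; z points along the fingers, y is the direction in which the jaws open and shut (so a half turn about z gives the same grasp; the last joint's range is limited). The gripper opens to 85 mm and grips with 20 to 120 N. Pads are 22 mm wide; open, the fingers measure 114 mm over their backs; the gripper's body (76 mm by 85 mm) begins 54 mm behind the grasp point. The pads swing forward as they close: fully open they stand 13 mm farther back than shut.
Start: joints at [-1.38, 0.313, 0.046, 1.304, 0, 1.431], TCP at [0.187, -0.544, 0.231] pointing down, gripper open.
Joint ranges: [-2.76, 2.76], [-0.86, 1.69], [-1.03, 1.26], [-2.2, 2.34], [-1.47, 1.5], [-3.14, 3.14]. Speed limits (rad/s): [2.57, 2.57, 3.14, 3.14, 3.14, 3.14].

### API

Orientations are given as a unit quaternion [w, x, y, z].
In Python, from workcell import env gives the robot as it stands.
- The arm moves only by the shell command python3 -m pendant 'ROWS' [FORCE]. ROWS is JSON, a list of rows, each a list of 3 entries, a list of its own where there are three numbers: the shift along the tool's x, y, z each as a share of 20 mm, from -1 to 1, then the turn about the tool's z as a share of 6 degrees, from -1 to 1, then the closure, from -1 (fully open) to 1 (shut). In form: [[[tx, ty, tz], turn, claw], ...]. A call has 1 to 12 rows; each row shifts and turns the commanded pose from where the row before left it, along the tool's axes as they then stand; what a row does not reach is not made up. A row lasts 1/8 s, in which the tool goes at most 62.5 mm and 10.7 degrees, less where a joint would pass 70% of its speed; a pose out of reach is approached as far as the arm can. A call with a number of a shift or a turn outside -1 to 1 is refused whole. A call with a gripper value outside its range is refused whole. The fingers move at their own pace and stop on an object; FORCE is the grip in N (left out, the last holds). Time passes only in rows, so rows that do not move let the fingers close. It gives the time, the measured TCP pose, the force and the opening at its end, in the units of the state.
- env.get_state(): the state, without advancing time (a new reading comes with each control period).
- env.read_camera(name): name is "scene" or "top"; returns a dict with "color" (420x560x3 uint8, blue, green, red), "mtx" (3x3 intrinsics, pixels), "view" (4x4, takes a point from world to camera coordinates). Camera axes: x right, y down, z forward; pixel columns grow to the right and rows downward; lengths in m; the calibration is good to about 2 mm. A picture is of the moment at which its call begins. There is no depth.
- env.hand_in(): hands the job in, once; it reports no verdict.
Trained networks look in the newest picture that a camera, given by its name, has taken for a name from the list of things; names that differ only in an ending like _2 or _b are one class to them, and where a whole thing is asked for, a point or a joint stands for the part that bears it (a point fixed in the world has none). Each returns a list of dicts, best first, with "p" (0 to 1); they miss things now and then, are a little off and sometimes report something else, mostly with a low value. They report only what shows in the picture. A call takes as long as a camera call.
- env.boxes_of(camera, thing): "location" ([column, row] in pixels, amid what is visible of it).
- env.cut_out(camera, thing): "region" (420x560 bool, what is visible of it) and "location" ([column, row] in pixels, amid what is visible of it).
The state is a dict: "clock": time; "joint_pos": joint angles; "qvel": joint speeds; "tau": joint torques, N m; "tcp_pos": TCP position; "orientation": TCP orientation; "wrist_force": force on the tool from outside, world axes, zero at the start; "ft_torque": the same for the moment, N m; "finger_gap": finger opening in m.
Only numpy, scipy, OpenCV 4.12 (cv2) and the standard library are available. Lean on these libraries where they do the work, as an engineer would, in place of code of your own. Each camera call takes 0.05 s, during which the arm holds its last target.

## Working session

There is one attempt and no reset: what is moved stays moved. The work goes in short steps, Python scripts to look and compute and a shell command to move; the robot and the scene stay as the last step left them, time stands still between calls to the robot, and variables do not carry over. Pictures are saved under pics/ and viewed, and the job is handed in when it is done.

```bash
mkdir -p pics; ls; python3 - <<'E'
from workcell import env
import cv2
s=env.get_state(); print(s)
for c in ("scene","top"):
    r=env.read_camera(c); cv2.imwrite(f"pics/{c}0.png",r["color"]); print(c,r["mtx"].round(1).tolist(),r["view"].round(4).tolist())
    for t in ("click_grip","plain_grip","click_nut"):
        print(t,[(d["p"],d["location"]) for d in env.boxes_of(c,t)])
E
```

```text
pics
{'clock': 0.0, 'joint_pos': array([-1.37960059e+00,  3.13988681e-01,  4.49686862e-02,  1.30358401e+00,
       -2.34376276e-05,  1.43117086e+00]), 'qvel': array([-0.00142126, -0.00034059, -0.00100824, -0.00014751, -0.00139647,
       -0.00047166]), 'tau': array([-3.44273685e-04, -4.80621314e+01,  2.98535603e+01,  1.93235383e-02,
       -1.40115039e-04,  4.05018909e-06]), 'tcp_pos': array([ 0.18664384, -0.54332566,  0.23041132]), 'orientation': array([-9.03235543e-04,  9.86350425e-01,  1.64657285e-01, -3.50179212e-05]), 'wrist_force': array([0.06610386, 1.69851846, 0.66312549]), 'ft_torque': array([-0.01091499,  0.03918761,  0.00573764]), 'finger_gap': 0.08530014387940754}
scene [[526.3, 0.0, 271.5], [0.0, 526.3, 214.7], [0.0, 0.0, 1.0]] [[-0.8772, -0.4799, 0.016, 0.4341], [-0.3717, 0.6575, -0.6554, 0.4218], [0.304, -0.5809, -0.7551, 1.1566], [0.0, 0.0, 0.0, 1.0]]
click_grip [(0.94, [309.3, 193.3])]
plain_grip [(0.63, [214.7, 279.0])]
click_nut [(0.66, [293.9, 187.8])]
top [[383.1, 0.0, 282.4], [0.0, 383.1, 210.7], [0.0, 0.0, 1.0]] [[-0.0012, -0.9999, 0.0134, -0.1841], [-0.9934, -0.0003, -0.115, 0.6318], [0.1149, -0.0135, -0.9933, 1.0731], [0.0, 0.0, 0.0, 1.0]]
click_grip [(0.83, [322.7, 239.7]), (0.24, [321.7, 219.0])]
plain_grip [(0.75, [193.5, 208.4])]
click_nut [(0.75, [322.6, 223.7])]
```

View pics/scene0.png

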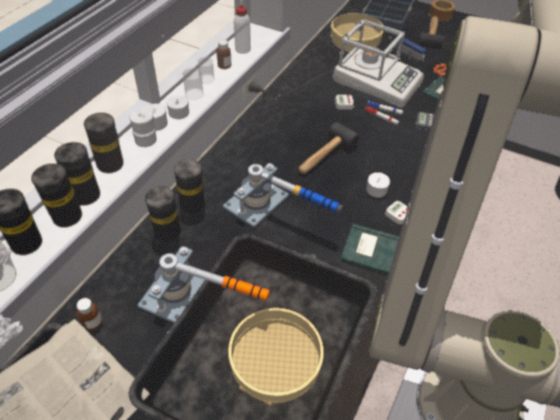

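View pics/top0.png

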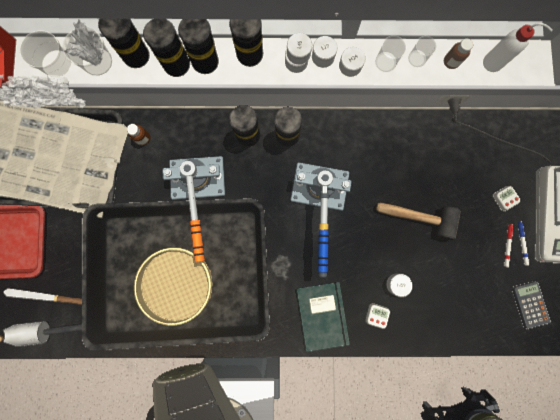

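```bash
cat > h.py <<'E'
from workcell import env
import cv2, numpy as np
def ray(r,u,v,z):
    K=r["mtx"];V=r["view"];d=np.linalg.inv(K)@[u,v,1];R=V[:3,:3];c=-R.T@V[:3,3];d=R.T@d
    return c+d*(z-c[2])/d[2]
def blue(r,lo=(100,120,60),hi=(130,255,255)):
    h=cv2.cvtColor(r["color"],cv2.COLOR_BGR2HSV);m=cv2.inRange(h,lo,hi)
    n,l,s,c=cv2.connectedComponentsWithStats(cv2.morphologyEx(m,cv2.MORPH_CLOSE,np.ones((7,7))))
    return l,s,c
def fit(r,thing,cam,z=0.122):
    d=env.cut_out(cam,thing)[0]; ys,xs=np.nonzero(d["region"])
    P=np.array([ray(r,x,y,z)[:2] for x,y in zip(xs,ys)]);c=P.mean(0)
    w,v=np.linalg.eigh(np.cov((P-c).T));a=v[:,1]*np.sign(v[0,1]);t=(P-c)@a;n=(P-c)@v[:,0]
    return d["p"],len(xs),c.round(4),a.round(3),round(float(np.arctan2(a[1],a[0])),3),np.percentile(t,[1,99]).round(3),np.percentile(n,[2,98]).round(3)
E
python3 - <<'E'
from h import *
for c in("top","scene"):
    r=env.read_camera(c)
    for t in("click_grip","plain_grip"): print(c,t,fit(r,t,c))
    l,s,cc=blue(r)
    for i in range(1,len(s)):
        if s[i,4]>60:
            ys,xs=np.nonzero(l==i);P=np.array([ray(r,x,y,.122)[:2] for x,y in zip(xs,ys)])
            print(c,s[i].tolist(),cc[i].round(1),P.mean(0).round(4),P.min(0).round(3),P.max(0).round(3))
r=env.read_camera("top"); print("head top",ray(r,325,177,.13))
E
```

```text
top click_grip (0.64, 726, array([ 0.5532, -0.2917]), array([ 0.999, -0.035]), -0.035, array([-0.101,  0.114]), array([-0.012,  0.012]))
top plain_grip (0.92, 953, array([0.6237, 0.0549]), array([0.989, 0.148]), 0.148, array([-0.134,  0.133]), array([-0.016,  0.016]))
top [518, 222, 7, 14, 63] [520.8 228.8] [ 0.5734 -0.8233] [ 0.557 -0.831] [ 0.592 -0.816]
top [318, 230, 11, 43, 418] [322.9 251.3] [ 0.5139 -0.2904] [ 0.46  -0.305] [ 0.57  -0.277]
scene click_grip (0.91, 713, array([ 0.5538, -0.2918]), array([ 0.999, -0.038]), -0.038, array([-0.104,  0.118]), array([-0.016,  0.016]))
scene plain_grip (0.65, 1363, array([0.6277, 0.0555]), array([0.988, 0.157]), 0.158, array([-0.139,  0.129]), array([-0.025,  0.023]))
scene [299, 187, 40, 25, 413] [318.6 198.9] [ 0.5153 -0.2923] [ 0.461 -0.312] [ 0.572 -0.272]
head top [ 0.71232982 -0.29769192  0.13      ]
```

```bash
python3 -m pendant '[[[1,-0.2,0],0,1],[[1,-0.2,0],0,1],[[1,-0.2,0],0,1],[[1,-0.2,0],0,1],[[1,-0.2,0],0,1],[[1,-0.2,0],0,1],[[1,-0.2,0],0,1],[[1,-0.2,0],0,1],[[1,-0.2,0],0,1],[[1,-0.2,0],0,1]]' 60
```

```text
clock: 2.0
tcp_pos: [0.3641, -0.4404, 0.2313]
orientation: [0.0, 0.986, 0.165, 0.0]
wrist_force: [0.3, 0.2, -1.2]
finger_gap: 0.0001
```

```bash
python3 -m pendant '[[[1,-0.2,0],0,1],[[1,-0.2,0],0,1],[[1,-0.2,0],0,1],[[1,-0.2,0],0,1],[[1,-0.2,0],0,1],[[1,-0.2,0],0,1],[[1,-0.2,0],0,1],[[0.8,-0.2,0],0,1],[[0,0,0],1,1],[[0,0,0],1,1],[[0,0,0],1,1],[[0,0,0],0.5,1]]'
```

```text
clock: 3.5
tcp_pos: [0.5005, -0.3599, 0.2313]
orientation: [0.0, 1.0, -0.019, -0.0]
wrist_force: [0.1, 0.5, -0.2]
finger_gap: 0.0
```

```bash
python3 -m pendant '[[[0,0,0],0,1]]'; python3 - <<'E'
from h import *
s=env.get_state();w,x,y,z=s["orientation"];print(s["tcp_pos"],2*np.arctan2(y,x),s["joint_pos"])
for c in("top","scene"): cv2.imwrite(f"pics/{c}1.png",env.read_camera(c)["color"])
E
```

```text
clock: 3.62
tcp_pos: [0.5004, -0.36, 0.2313]
orientation: [0.0, 1.0, -0.018, -0.0]
wrist_force: [-0.1, -0.3, -0.3]
finger_gap: 0.0001
[ 0.50037314 -0.35997014  0.23128874] -0.03517622400996158 [-7.53726044e-01  3.95650984e-01  1.64595861e-01  1.33972198e+00
 -1.15028218e-04  2.42304283e+00]
```

View pics/top1.png

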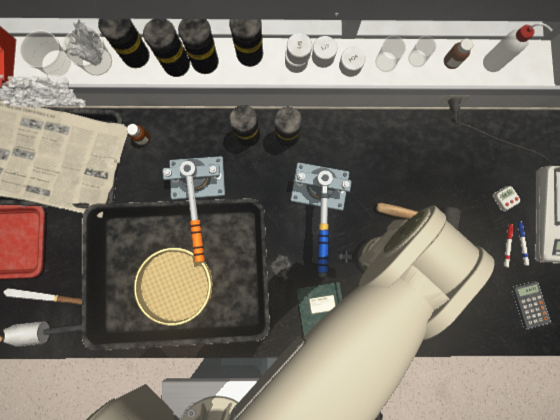

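View pics/scene1.png

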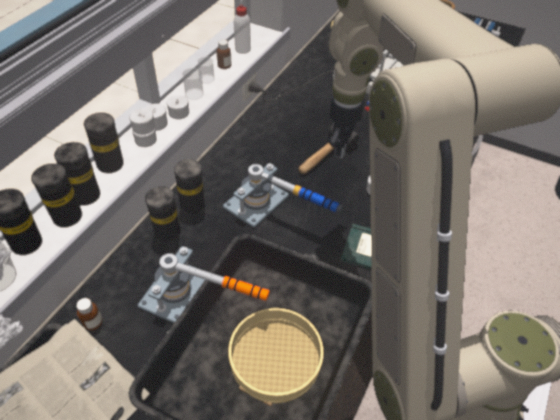

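Tool is right of the blue grip at about (345,150) in the scene view; both bars are unmoved. Turn slightly and descend beside the grip.

```bash
python3 -m pendant '[[[0.7,0,0],0,1],[[0,0,0],0.8,1],[[0,0,0],0.8,1],[[0,0,1],0,1],[[0,0,1],0,1],[[0,0,1],0,1],[[0,0,1],0,1],[[0,0,1],0,1],[[0,0,1],0,1],[[0,0,0.4],0,1],[[0,0,0],0,1]]'; python3 - <<'E'
from h import *
s=env.get_state();w,x,y,z=s["orientation"];print(s["tcp_pos"],2*np.arctan2(y,x),s["joint_pos"],s["wrist_force"])
for c in("top","scene"):
    r=env.read_camera(c);cv2.imwrite(f"pics/{c}2.png",r["color"]); 
    try: print(fit(r,"click_grip",c))
    except Exception as e: print(e)
E
```

```text
clock: 5.1
tcp_pos: [0.5142, -0.3604, 0.1028]
orientation: [-0.0, 0.995, -0.101, -0.0]
wrist_force: [-0.1, 0.3, -0.3]
finger_gap: 0.0
[ 0.51424935 -0.36040602  0.10281489] -0.20289273538931624 [-7.39045780e-01  4.77498076e-01 -2.93982144e-02  1.06487508e+00
  3.09951589e-05  2.60543959e+00] [-0.06344649  0.29293448 -0.26221224]
(0.65, 721, array([ 0.5542, -0.2919]), array([ 1.   , -0.031]), -0.031, array([-0.102,  0.113]), array([-0.013,  0.013]))
(0.9, 679, array([ 0.5538, -0.2922]), array([ 1.  , -0.03]), -0.03, array([-0.103,  0.118]), array([-0.016,  0.016]))
```

```bash
python3 -m pendant '[[[0,-0.5,0],0,1],[[0,-0.5,0],0,1],[[0,-0.5,0],0,1],[[0,-0.2,0],0,1]]'; python3 -m pendant '[[[0,-0.2,0],0,1]]';python3 -m pendant '[[[0,-0.2,0],0,1]]';python3 -m pendant '[[[0,-0.2,0],0,1]]';python3 -m pendant '[[[0,-0.2,0],0,1]]'
```

```text
clock: 5.8
tcp_pos: [0.5211, -0.3262, 0.1034]
orientation: [-0.0, 0.995, -0.101, -0.0]
wrist_force: [-0.4, -0.0, -0.3]
finger_gap: 0.0002
clock: 5.92
tcp_pos: [0.5219, -0.323, 0.1034]
orientation: [0.0, 0.995, -0.101, 0.0]
wrist_force: [0.5, -0.1, -0.6]
finger_gap: 0.0001
clock: 6.05
tcp_pos: [0.5226, -0.3194, 0.1033]
orientation: [0.0, 0.995, -0.102, 0.0]
wrist_force: [-0.3, -0.6, -0.3]
finger_gap: -0.0001
clock: 6.18
tcp_pos: [0.5231, -0.3171, 0.1035]
orientation: [0.002, 0.995, -0.102, -0.0]
wrist_force: [-3.9, -8.3, -1.8]
finger_gap: 0.0001
clock: 6.3
tcp_pos: [0.523, -0.314, 0.1034]
orientation: [0.002, 0.995, -0.102, -0.001]
wrist_force: [-5.9, -6.8, 0.6]
finger_gap: 0.0002
```

```bash
python3 -m pendant '[[[-0.06,-0.2,0],0,1],[[-0.06,-0.2,0],0,1],[[-0.06,-0.2,0],0,1],[[-0.06,-0.2,0],0,1]]'; python3 -m pendant '[[[-0.05,-0.2,0],0,1],[[-0.05,-0.2,0],0,1],[[-0.05,-0.2,0],0,1]]';python3 -m pendant '[[[0,-0.2,0],0,1],[[0,-0.2,0],0,1]]';python3 - <<'E'
from h import *
for c in("top","scene"):
    r=env.read_camera(c);cv2.imwrite(f"pics/{c}3.png",r["color"]); 
    try: print(fit(r,"click_grip",c))
    except Exception as e: print(e)
E
```

```text
clock: 6.8
tcp_pos: [0.5232, -0.2979, 0.1035]
orientation: [0.002, 0.995, -0.102, 0.001]
wrist_force: [1.0, -7.5, -5.1]
finger_gap: -0.0001
clock: 7.18
tcp_pos: [0.5235, -0.286, 0.1039]
orientation: [0.003, 0.995, -0.102, 0.002]
wrist_force: [1.7, -8.4, -2.6]
finger_gap: 0.0002
clock: 7.42
tcp_pos: [0.5246, -0.2782, 0.1039]
orientation: [0.003, 0.995, -0.103, 0.001]
wrist_force: [0.5, -9.3, -0.9]
finger_gap: -0.0002
(0.69, 349, array([ 0.6143, -0.2717]), array([ 0.957, -0.288]), -0.293, array([-0.069,  0.06 ]), array([-0.01 ,  0.011]))
(0.95, 665, array([ 0.5574, -0.2589]), array([ 0.971, -0.241]), -0.243, array([-0.102,  0.119]), array([-0.014,  0.015]))
```

```bash
P="python3 -m pendant"; python3 -m pendant '[[[-0.03,-0.2,0],0,1],[[-0.03,-0.2,0],0,1],[[0,0,0],0,1]]'; python3 -m pendant '[[[0,-0.2,0],0,1]]'; python3 -m pendant '[[[0,-0.2,0],0,1]]';python3 -m pendant '[[[0,-0.15,0],0,1]]'; python3 - <<'E'
from h import *
for c in("scene",):
    r=env.read_camera(c);cv2.imwrite(f"pics/{c}4.png",r["color"]); 
    try: print(fit(r,"click_grip",c))
    except Exception as e: print(e)
print(env.get_state()["wrist_force"])
E
```

```text
clock: 8.0
tcp_pos: [0.5258, -0.27, 0.104]
orientation: [0.003, 0.995, -0.102, 0.002]
wrist_force: [2.7, -8.0, -2.5]
finger_gap: 0.0001
clock: 8.12
tcp_pos: [0.5265, -0.2668, 0.1041]
orientation: [0.003, 0.995, -0.103, 0.002]
wrist_force: [2.3, -9.6, -2.7]
finger_gap: 0.0002
clock: 8.25
tcp_pos: [0.5275, -0.2628, 0.1041]
orientation: [0.003, 0.995, -0.103, 0.002]
wrist_force: [2.7, -10.5, -4.4]
finger_gap: -0.0
clock: 8.38
tcp_pos: [0.5281, -0.2599, 0.1041]
orientation: [0.003, 0.995, -0.103, 0.002]
wrist_force: [1.6, -9.7, -2.7]
finger_gap: 0.0002
(0.76, 638, array([ 0.5572, -0.2418]), array([ 0.94 , -0.341]), -0.348, array([-0.101,  0.123]), array([-0.013,  0.014]))
[ 2.75538844 -8.96026569 -1.80738502]
```

```bash
python3 -m pendant '[[[0,-0.15,0],0,1]]'; python3 -m pendant '[[[0,-0.15,0],0,1]]'; python3 -m pendant '[[[0,-0.15,0],0,1]]'
```

```text
clock: 8.6
tcp_pos: [0.5287, -0.2571, 0.1041]
orientation: [0.003, 0.995, -0.103, 0.002]
wrist_force: [3.4, -10.6, -4.0]
finger_gap: -0.0002
clock: 8.72
tcp_pos: [0.5293, -0.2542, 0.1042]
orientation: [0.004, 0.995, -0.103, 0.002]
wrist_force: [2.1, -10.8, -2.8]
finger_gap: 0.0001
clock: 8.85
tcp_pos: [0.5299, -0.2513, 0.1042]
orientation: [0.004, 0.995, -0.103, 0.002]
wrist_force: [1.4, -10.7, -1.5]
finger_gap: 0.0004
```

```bash
python3 -m pendant '[[[0,-0.15,0],0,1]]'; python3 -m pendant '[[[0,-0.15,0],0,1]]'; python3 - <<'E'
from h import *
for c in("scene","top"):
    r=env.read_camera(c);cv2.imwrite(f"pics/{c}5.png",cv2.resize(r["color"][100:300,180:400],None,fx=3,fy=3)); 
    try: print(fit(r,"click_grip",c))
    except Exception as e: print(e)
print(env.get_state()["wrist_force"])
E
```

```text
clock: 8.98
tcp_pos: [0.5305, -0.2483, 0.1042]
orientation: [0.004, 0.995, -0.103, 0.002]
wrist_force: [1.8, -10.8, -2.3]
finger_gap: 0.0001
clock: 9.1
tcp_pos: [0.531, -0.2453, 0.1042]
orientation: [0.004, 0.995, -0.103, 0.002]
wrist_force: [0.2, -10.2, -1.4]
finger_gap: 0.0002
(0.87, 629, array([ 0.5666, -0.2317]), array([ 0.91 , -0.414]), -0.427, array([-0.103,  0.121]), array([-0.013,  0.014]))
(0.55, 84, array([ 0.6648, -0.2747]), array([ 0.639, -0.769]), -0.878, array([-0.019,  0.015]), array([-0.012,  0.01 ]))
[ 0.78333279 -9.07844397 -1.32480407]
```

View pics/scene5.png

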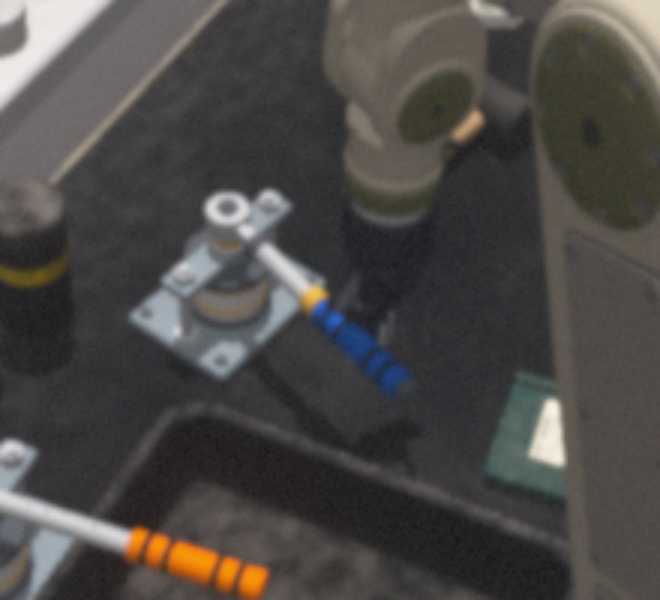

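```bash
python3 -m pendant '[[[-0.02,-0.15,0],0,1]]'; python3 -m pendant '[[[-0.02,-0.15,0],0,1]]'
```

```text
clock: 9.43
tcp_pos: [0.5311, -0.2421, 0.1042]
orientation: [0.003, 0.995, -0.103, 0.002]
wrist_force: [1.4, -8.9, -1.8]
finger_gap: -0.0004
clock: 9.55
tcp_pos: [0.5311, -0.2385, 0.1042]
orientation: [0.003, 0.995, -0.103, 0.002]
wrist_force: [1.2, -7.7, -0.6]
finger_gap: -0.0001
```

```bash
python3 -m pendant '[[[-0.02,-0.15,0],0,1]]'; python3 -m pendant '[[[-0.02,-0.1,0],0,1]]'; python3 - <<'E'
from h import *
for c in("scene",):
    r=env.read_camera(c);cv2.imwrite(f"pics/{c}6.png",cv2.resize(r["color"][100:300,180:400],None,fx=3,fy=3)); 
    try: print(fit(r,"click_grip",c))
    except Exception as e: print(e)
print(env.get_state()["wrist_force"])
E
```

```text
clock: 9.68
tcp_pos: [0.5312, -0.2348, 0.1041]
orientation: [0.002, 0.995, -0.102, 0.001]
wrist_force: [0.1, -5.4, -1.2]
finger_gap: 0.0003
clock: 9.8
tcp_pos: [0.5309, -0.2318, 0.1038]
orientation: [0.001, 0.995, -0.102, 0.001]
wrist_force: [0.5, -4.1, -0.3]
finger_gap: 0.0002
(0.86, 663, array([ 0.5698, -0.221 ]), array([ 0.881, -0.474]), -0.494, array([-0.104,  0.124]), array([-0.013,  0.014]))
[ 0.99097381 -2.728413    1.355201  ]
```

View pics/scene6.png

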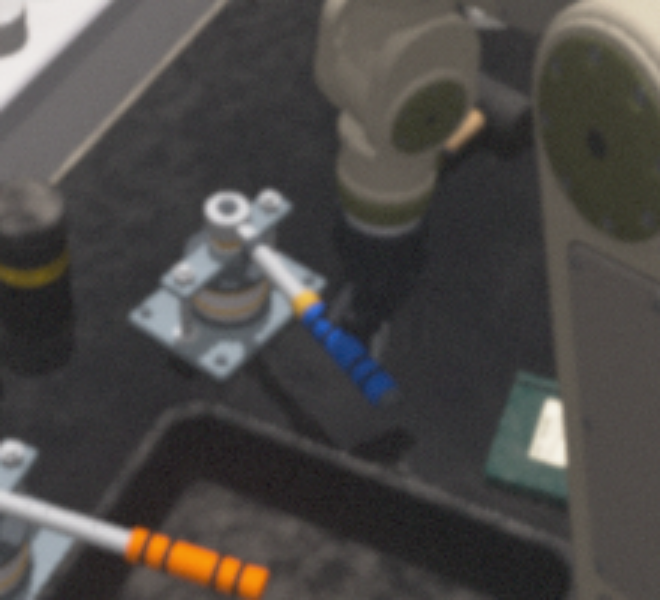

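The wrench broke over: the pushing force fell from 10.8 N to about 3–4 N while the handle moved on. Back off now.

```bash
python3 -m pendant '[[[0,0.5,0],0,1],[[0,0.7,0],0,1],[[0,1,0],0,1],[[0,1,0],0,1],[[0,0,0],0,1]]'; python3 - <<'E'
from h import *
for c in("scene","top"):
    r=env.read_camera(c);cv2.imwrite(f"pics/{c}7.png",cv2.resize(r["color"][100:300,180:400],None,fx=3,fy=3)); 
    for t in("click_grip","plain_grip"):
        try: print(fit(r,t,c))
        except Exception as e: print(e)
print(env.get_state()["wrist_force"])
E
```

```text
clock: 10.52
tcp_pos: [0.5169, -0.2949, 0.1032]
orientation: [0.0, 0.995, -0.103, 0.0]
wrist_force: [0.5, 0.3, 0.4]
finger_gap: 0.0004
(0.58, 715, array([ 0.5634, -0.234 ]), array([ 0.918, -0.396]), -0.407, array([-0.1  ,  0.121]), array([-0.015,  0.016]))
(0.67, 1221, array([0.6272, 0.0557]), array([0.988, 0.155]), 0.155, array([-0.139,  0.128]), array([-0.025,  0.022]))
(0.72, 793, array([ 0.5632, -0.2337]), array([ 0.919, -0.394]), -0.405, array([-0.1  ,  0.119]), array([-0.013,  0.013]))
(0.95, 961, array([0.6196, 0.0545]), array([0.988, 0.153]), 0.154, array([-0.13 ,  0.137]), array([-0.015,  0.014]))
[ 0.45429239  0.217225   -0.55527346]
```

View pics/scene7.png

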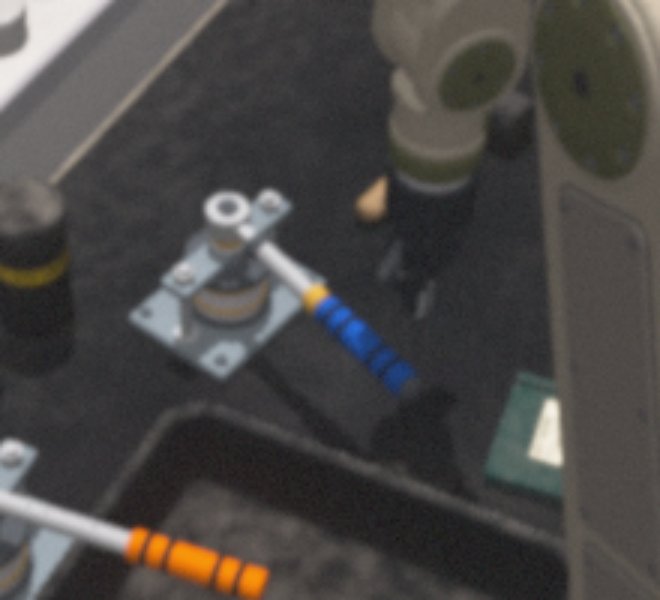

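The handle sprung back from 0.494 to 0.406 rad, i.e. about 0.09 rad of break-over, and the fingers (about (410,280) in the crop) are clear of the blue grip. I'll raise the tool and hand in.

```bash
python3 -m pendant '[[[0,0.5,0],0,1],[[0,0.5,-0.5],0,1],[[0,0,-1],0,1],[[0,0,-1],0,1],[[0,0,-1],0,1],[[0,0,-1],0,1],[[0,0,0],0,1],[[0,0,0],0,1]]'; python3 - <<'E'
from h import *
r=env.read_camera("top")
for t in("click_grip","plain_grip"): print(fit(r,t,"top"))
s=env.get_state();print(s["wrist_force"],np.abs(s["qvel"]).max())
print(env.hand_in())
E
```

```text
clock: 11.82
tcp_pos: [0.5129, -0.3127, 0.1929]
orientation: [-0.0, 0.995, -0.102, -0.0]
wrist_force: [0.5, -0.3, 0.1]
finger_gap: -0.0001
(0.56, 707, array([ 0.5669, -0.2355]), array([ 0.921, -0.391]), -0.401, array([-0.103,  0.116]), array([-0.011,  0.012]))
(0.65, 952, array([0.6268, 0.0553]), array([0.989, 0.148]), 0.148, array([-0.135,  0.13 ]), array([-0.016,  0.017]))
[-0.25053581 -0.39568448 -0.81890613] 0.002442660930771059
the job is handed in; nothing more can be done
None
```

I pushed the blue-grip click wrench clockwise with the shut fingers until it broke over, backed off at once, raised the tool and handed in at about 12 s.

- **Break-over:** the pushing force fell from 10.8 N to about 3–4 N. After release the handle sprang back about 0.09 rad, from 0.494 to 0.406 rad in the scene camera.
- **Nut:** it turned about 0.37 rad in all. I could not read its absolute angle. The click near 0.53 rad, with the force still falling when I stopped, suggests it is within 0.45–0.63 rad.
- **Orange bar:** its direction read the same at the start and the end in the top camera (0.148 rad). The readings in between scattered by up to about 0.006 rad, which is camera noise.
- **Robot:** it was clear of everything, at rest, with wrist force below 1 N, which is noise level.

No check failed. The handle's angle read 0.401–0.407 rad in the checks after release, so the cameras agreed.

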